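Serve the big cookie from the warming tray with a turner

TASK

The low reading lamp stays where it is over the warming tray: without bumping it, take the turner, slide its blade under the big cookie, lift the cookie clear of the tray on the blade and lay it flat, right side up, in the middle of the white plate. Do not touch the cookie with the fingers, crush it, throw it about or let it fall, and do not shove the plate or the other things on the desk about. Finally lay the turner flat back on the blue mat, blade on the mat, and let go.

Things in the scene. Friction and masses are not known exactly. Their poses are not given: they have to be found in the camera images.
- cookie: rigid round cookie, dark chips on top, 112 mm across, 14 mm thick (too wide for the fingers), 60 to 130 g, loose on the tray. Underside flat to 46 mm radius, then rising at 32 degrees to 54 mm radius 5 mm up, so a thin blade can wedge under. Pushed, it slides until it meets the far rim; then the blade goes under. Origin: centre of its underside, z up.
- turner: turner, 0.2 kg, loose; dark blade 100 (x) by 90 (y) by 2.5 mm, non-stick (friction 0.2), lying flat on the mat. Origin: centre of the blade's underside; x to its front edge, z up. A stem rises from the rear edge back (-x) and up at 35 degrees; its end, 75 to 160 mm along, is the red grip, 24 mm wide (y), 16 mm thick, ending 173 mm behind and 96 mm above the origin. It balances on its blade.
- turner_grip (a point): middle of the red grip, 140 mm behind the turner's origin and 73 mm above it; pinch across the 24 mm width (turner's y), firmly (40 N or more), or the turner pivots in the fingers when its edge meets something. Feel for contact with 2 to 4 N
- turner_edge (a point): middle of the blade's straight front edge, at its underside, 50 mm ahead of the turner's origin
- warmer: black warming tray, fixed, flat top 220 mm (x) by 230 mm (y), 25 mm above the desk. A steel rim 15 mm higher than the top runs along the far side (inner face at x = 100 mm) and two sides (inner faces at y = 105 and -105 mm); the fourth side (-x, facing the robot's right) is open: the blade goes in there, along +x. Origin: centre, at desk height; x points to the far rim.
- far_rim (a point): middle of the far rim's inner face, at the height of the tray's top, 25 mm above the desk
- lamp: fixed LED lamp. Origin (about the tray's centre, desk height) lies on no part of it; axes about the tray's. From the bar an arm, z 206 to 224 mm, runs along y = -175 mm to a post at x = 160, y = -175 mm with a 100 mm foot. With the blade under the cookie at the far rim, the red grip is just outside and below the bar: an upright hand hits the bar, one leaned back to the tray's -x by 30 to 45 degrees clears it.
- lamp_bar (a point): centre of the lamp's white head, a bar 40 (x) by 315 (y) by 36 mm (z), underside 199 mm above the desk, crossing over the open side of the tray. The cookie can be drawn out low beneath it, along the tray's -x
- plate: white round plate, 212 mm across, rim 13 mm high, flat inside to about 80 mm radius, inner floor 6 mm above the desk, 0.45 kg, loose. Origin: centre of its underside. The cookie slides off the blade when this is tipped front edge down (some 20 degrees) with the edge at the plate and drawn back.
- mat: blue mat, fixed, 170 mm (x) by 150 mm (y), 4 mm thick, on which the blade lies at the start; the turner's grip overhangs its -x side. Origin: centre of its underside.
- tin_a: small round green tin with white lid, 54 mm across, 42 mm tall, loose; origin centre of underside
- tin_b: a second tin like tin_a
- mug: blue mug, 80 mm across, 90 mm tall, loose; origin centre of underside
Mind the look-alikes: they are no part of the job. Several things have the shape of the mat; the one meant has the colours described above.

How it is judged:
On the way, in this order (a step that is already met when the one before it is completed fails the run):
1. the cookie is lifted clear of the tray on the turner's blade (z of cookie in the frame of warmer above 0.04 m and contact force between cookie and turner above 0.3 N and contact force between cookie and warmer below 0.05 N and angle between cookie's own z axis and vertical below 0.35 rad), for 0.2 s.
2. the cookie lies flat in the plate, off the blade (horizontal distance between cookie and plate below 0.04 m and angle between cookie's own z axis and vertical below 0.12 rad and z of cookie in the frame of plate between 0.003 and 0.014 m and contact force between cookie and turner below 0.05 N and contact force between cookie and plate above 0.2 N), for 0.2 s.
At the end, for the whole second after the job is handed in: The cookie rests flat (within 7 degrees, chips up) in the plate, its centre within 40 mm of the plate's, off the blade; the turner is at rest flat on the mat (within 6 degrees), the centre of its blade within 60 mm of the mat's centre (all of step 2 and horizontal distance between turner and mat below 0.06 m and angle between turner's own z axis and vertical below 0.1 rad and height (world z) of turner below 0.01 m and contact force between turner and mat above 0.3 N and linear speed of each of cookie, turner below 0.02 m/s); the robot touches nothing.
It fails at once if the fingers or arm touch the cookie (contact force between cookie and the fingers above 0.1 N or contact force between cookie and the arm above 0.1 N).
It fails at once if the lamp is bumped (over 3 N) (contact force between lamp and anything else above 3 N).
It fails at once if the cookie is crushed (a force over 30 N), thrown or dropped (faster than 0.8 m/s), turned over or lying on the desk (contact force between cookie and anything else above 30 N or linear speed of cookie above 0.8 m/s or height (world z) of cookie below 0.003 m or angle between cookie's own z axis and vertical above 1 rad).
It fails at once if the plate is shoved more than 40 mm (distance of plate from where it was at the start of the episode above 0.04 m).
It fails at once if another thing on the desk is shoved more than 30 mm or knocked over (distance of any of tin_a, tin_b, mug from where it was at the start of the episode above 0.03 m or angle between any of tin_a, tin_b, mug's own z axis and vertical above 0.5 rad).
It also fails if it takes over 72 s, if anything falls off the work surface, if the arm or the gripper's body presses on something with over 40 N, if the wrist force passes 120 N, or if a joint passes its speed limit or range.

ROBOT

A 7-joint arm with a two-finger parallel gripper is mounted at the origin on the work surface. World frame = base frame: x ahead of the robot, y to its left, z up, the work surface at z = 0. Lengths are in m, angles in rad, forces in N, time in s.
With the tool pointing down it reaches from about 0.4 to 0.875 m from the base axis. Payload 19.3 kg.
Tool frame: the origin (TCP) lies midway between the tips of the shut fingers; the grasp point (between the pads) lies 19 mm behind it; z points along the fingers, y is the line along which they close (so a half turn about z gives the same grasp; the last joint's range is limited). The gripper opens to 85 mm and grips with 20 to 120 N. Pads are 22 mm wide; open, the fingers measure 114 mm over their backs; the gripper's body (76 mm by 85 mm) begins 54 mm behind the grasp point. The pads swing forward as they close: fully open they stand 13 mm farther back than shut.
Start: joints at [1.178, 0.521, -0.036, 1.599, 0.021, 1.021, -0.113], TCP at [0.198, -0.593, 0.231] pointing down, gripper open.
Joint ranges: [-2.91, 2.91], [-0.3, 2.13], [-1.5, 1.42], [0.17, 2.43], [-1.26, 4.41], [0.16, 1.93], [-2.52, 2.52]. Speed limits (rad/s): [1.89, 1.89, 2.39, 2.39, 3.01, 3.01, 3.01].

INTERFACE

Orientations are given as a rotation vector (axis times angle).
In Python, from rig import get_state, grab_frame, camera_model, sign_off, recognise, outline_of gives the robot as it stands.
- The arm moves only by the tool send_rows, never from a script. Its argument "targets" is a list of rows, each an object with "fingers": the opening, from 0 (shut) to 1 (fully open); "slide": the shift along the world's x, y, z in m, a list of three; "twist": the turn, a rotation vector about the world's x, y, z in rad, a list of three. A call has 1 to 12 rows; each row is the pose to reach, as a shift and turn from the pose commanded when the call began; what a row does not reach only later rows make up. A row lasts 1/12 s, in which the tool goes at most 41.7 mm and 7.16 degrees, less where a joint would pass 70% of its speed; a pose out of reach is approached as far as the arm can. A call with a gripper value outside its range is refused whole. The fingers move at their own pace and stop on an object; the grip force is fixed at half the most. Time passes only in rows, so rows that repeat a pose let the fingers close. It gives the time, the measured TCP pose, the force, the opening and the grip force at its end, in the units of the state.
- get_state(): the state, without advancing time (a new reading comes with each control period).
- grab_frame(name): name is "scene" or "top"; returns (picture, depth): 480x640x3 uint8, red, green, blue; 480x640 float32, m along the optical axis (not along the pixel's ray), 0 where there is no reading.
- camera_model(name): a dict with "fx", "fy", "cx", "cy" (pixels), "R" (3x3) and "t" (3): a world point X has camera coordinates R X + t. Camera axes: x right, y down, z forward; pixel columns grow to the right and rows downward; lengths in m; the calibration is good to about 2 mm. A picture is of the moment at which its call begins. camera_model takes no time and is no camera call.
- sign_off(): hands the job in; it is judged then, once.
Trained networks look in the newest picture that a camera, given by its name, has taken for a name from the list of things; names that differ only in an ending like _2 or _b are one class to them, and where a whole thing is asked for, a point or a joint stands for the part that bears it (a point fixed in the world has none). Each returns a list of dicts, best first, with "p" (0 to 1); they miss things now and then, are a little off and sometimes report something else, mostly with a low value. They report only what shows in the picture. A call takes as long as a camera call. They do not tell look-alikes from the thing itself.
- recognise(query, camera): "box" ([left, top, right, bottom] in pixels, round what is visible of it).
- outline_of(query, camera): "mask" (480x640 bool, what is visible of it) and "box" ([left, top, right, bottom] in pixels, round what is visible of it).
The state is a dict: "t": time; "qpos": joint angles; "qvel": joint speeds; "joint_torque": joint torques, N m; "position": TCP position; "orientation": TCP orientation; "force": force on the tool from outside, world axes, zero at the start; "wrist_torque": the same for the moment, N m; "opening": opening from 0.0 (shut) to 1.0 (fully open); "gripper_force": force on a finger pad.
Only numpy, scipy, OpenCV 4.12 (cv2) and the standard library are available. Lean on these libraries where they do the work, as an engineer would, in place of code of your own. Each camera call takes 0.05 s, during which the arm holds its last target. There are 200 camera calls.

## Working session

There is one attempt and no reset: what is moved stays moved. The work goes in short steps, Python scripts to look and compute and a tool call to move; the robot and the scene stay as the last step left them, time stands still between calls to the robot, and variables do not carry over. Pictures are saved under pics/ and viewed, at most 10 in all, crops included, and the job is handed in when it is done.

Besides the shell and the picture viewer there is one more tool, called in YAML: its name, and indented under it one key for each argument. send_rows: Moves the arm, as the interface text tells. Its arguments: {"type":"object","properties":{"targets":{"type":"array","items":{"type":"object","properties":{"fingers":{"type":"number"},"slide":{"type":"array","items":{"type":"number"}},"twist":{"type":"array","items":{"type":"number"}}}}}},"required":["targets"]}

```bash
mkdir -p pics; ls
cat > h.py <<'E'
import numpy as np,cv2
from rig import *
def shot(n):
    im,d=grab_frame(n); return im,d
def cloud(n,d):
    m=camera_model(n);R=np.array(m['R']);t=np.array(m['t'])
    v,u=np.mgrid[:480,:640]
    c=np.stack([(u-m['cx'])/m['fx']*d,(v-m['cy'])/m['fy']*d,d],-1)
    P=(c-t)@R; P[d==0]=np.nan
    return P
def px(n,X):
    m=camera_model(n);c=np.array(m['R'])@np.array(X)+m['t'];return m['fx']*c[0]/c[2]+m['cx'],m['fy']*c[1]/c[2]+m['cy']
E
python3 - <<'E'
from h import *
for n in('scene','top'):
    im,d=shot(n);cv2.imwrite(f'pics/{n}0.png',im[...,::-1]);np.savez(f'{n}0.npz',im=im,d=d)
    P=cloud(n,d)
    for q in ['cookie','turner','turner_grip','warmer','lamp','lamp_bar','plate','mat','tin_a','mug']:
        for o in outline_of(q,n)[:3]:
            p=P[o['mask']];p=p[~np.isnan(p[:,0])]
            if len(p): print(n,q,round(o['p'],2),np.round(o['box']),np.round(np.median(p,0),3),np.round(np.percentile(p,2,axis=0),3),np.round(np.percentile(p,98,axis=0),3))
s=get_state();print(s['t'],s['position'],s['orientation'],s['force'])
E
```

```text
pics
scene cookie 0.59 [333. 249. 374. 287.] [0.556 0.044 0.038] [ 0.517 -0.037  0.033] [0.599 0.068 0.044]
scene turner 0.57 [146. 348. 270. 399.] [ 0.554 -0.349  0.007] [ 0.506 -0.485  0.002] [ 0.616 -0.282  0.101]
scene turner_grip 0.89 [146. 348. 272. 398.] [ 0.553 -0.348  0.007] [ 0.505 -0.486  0.002] [ 0.616 -0.279  0.101]
scene warmer 0.59 [285. 214. 420. 335.] [ 0.557 -0.031  0.026] [ 0.441 -0.1    0.016] [0.673 0.123 0.043]
scene lamp 0.79 [276. 189. 473. 312.] [ 0.692 -0.061  0.225] [ 0.417 -0.11   0.014] [0.773 0.178 0.238]
scene lamp_bar 0.81 [275. 187. 474. 312.] [ 0.687 -0.056  0.224] [ 0.414 -0.11   0.001] [0.772 0.194 0.238]
scene plate 0.82 [406. 175. 488. 238.] [0.566 0.348 0.008] [0.471 0.251 0.002] [0.657 0.439 0.016]
scene mat 0.93 [194. 325. 285. 411.] [ 0.543 -0.313  0.004] [ 0.465 -0.418 -0.001] [ 0.644 -0.23   0.009]
scene mat 0.83 [121. 246. 205. 318.] [ 0.261 -0.323  0.004] [ 0.177 -0.409 -0.001] [ 0.34  -0.234  0.009]
scene tin_a 0.95 [340. 188. 358. 213.] [0.394 0.156 0.04 ] [ 0.364  0.139 -0.001] [0.413 0.187 0.047]
scene tin_a 0.56 [235. 252. 260. 277.]
[... 1258 characters left out ...]
  -0.321  0.003] [ 0.178 -0.408 -0.002] [ 0.343 -0.234  0.008]
top tin_a 0.97 [232. 274. 257. 299.] [0.389 0.162 0.041] [0.365 0.139 0.013] [0.413 0.186 0.046]
top tin_a 0.92 [367. 284. 388. 306.] [ 0.373 -0.157  0.041] [ 0.35  -0.179  0.026] [ 0.398 -0.133  0.046]
top tin_a 0.68 [394. 184. 476. 263.] [ 0.535 -0.309  0.003] [ 0.467 -0.416 -0.002] [ 0.644 -0.227  0.009]
top mug 0.63 [355. 120. 391. 164.] [ 0.77  -0.169  0.042] [ 0.718 -0.204  0.   ] [ 0.795 -0.129  0.092]
top mug 0.44 [282. 200. 328. 244.] [0.554 0.015 0.038] [ 0.504 -0.034  0.027] [0.604 0.066 0.043]
1.1 [ 0.19823391 -0.5927298   0.23131134] [ 3.10075904e+00  5.04704763e-01 -1.33179762e-05] [0.3196829  0.64619871 0.56415858]
```

View pics/scene0.png

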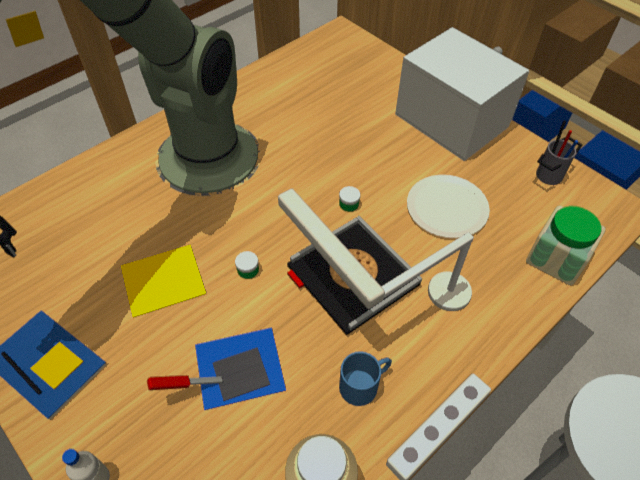

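View pics/top0.png

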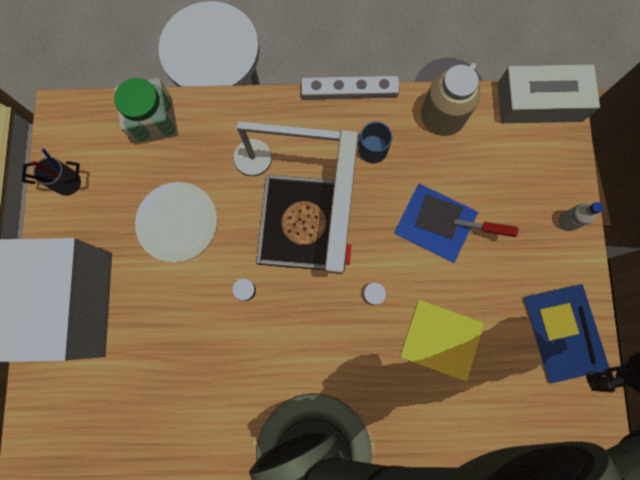

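The pictures show the tray (scene 285–420, 214–335), with its open side toward −y under the lamp bar. The turner lies on the blue mat (top 395–476, 181–261), its grip pointing to −y. The plate is at top (176, 221). A red item sits at the tray's open side, at top (348, 254). Next I'll fit the poses.

```bash
cat > fit.py <<'E'
from h import *
def rect(p):
    c,s,a=cv2.minAreaRect((p[:,:2]*1000).astype(np.float32)); return np.round(c,1),np.round(s,1),round(a,2)
def inl(p,k=0.0):return p
for n in('top','scene'):
    z=np.load(f'{n}0.npz');im=z['im'].astype(int);d=z['d'];P=cloud(n,d)
    X,Y,Z=P[...,0],P[...,1],P[...,2]
    hsv=cv2.cvtColor(z['im'],cv2.COLOR_RGB2HSV);H,S,V=[hsv[...,i].astype(int) for i in range(3)]
    def big(m):
        k,l,st,_=cv2.connectedComponentsWithStats(m.astype(np.uint8));return l==1+np.argmax(st[1:,4])
    roi=(X>.4)&(X<.75)&(Y>-.52)&(Y<-.2)
    blade=big(roi&(S<90)&(V<100)&(Z<.02)); print(n,'blade',rect(P[blade]),np.median(Z[blade]))
    red=big(roi&((H<8)|(H>172))&(S>150)); p=P[red]; print('grip',rect(p),p.mean(0).round(4),p[:,2].min(),p[:,2].max())
    mat=roi&(H>100)&(H<125)&(S>120)&(Z<.02); print('mat',rect(P[mat]))
    bar=(Z>.17)&(X>.3)&(X<.85)&(Y>-.2)&(Y<.25)
    top=bar&(Z>.2314); print('bar',rect(P[top]),np.percentile(Z[bar],[1,50,99]).round(4))
    r=np.array(cv2.boxPoints(cv2.minAreaRect((P[top][:,:2]*1000).astype(np.float32))));print(r.round(0).tolist())
    tr=(X>.4)&(X<.72)&(Y>-.14)&(Y<.16)&(Z<.05)
    rim=tr&(Z>.035)&(S<70)&(V>90);print('rim',rect(P[rim]),P[rim][:,:2].min(0),P[rim][:,:2].max(0))
    bl=tr&(V<60)&(Z>.018)&(Z<.033);print('black',rect(P[bl]),np.median(Z[bl]))
    red=(X>.3)&(X<.7)&(Y>-.2)&(Y<.1)&((H<8)|(H>172))&(S>150);p=P[red];print('redthing',rect(p),p[:,2].min(),p[:,2].max())
    ck=tr&(S>90)&(V>60)&(Z>.034)&(Z<.05);print('cookie',rect(P[ck]),cv2.minEnclosingCircle((P[ck][:,:2]*1000).astype(np.float32)))
    pl=(X>.42)&(X<.72)&(Y>.2)&(Y<.5)&(S<60)&(V>120)&(Z<.03);pl=big(pl);print('plate',cv2.minEnclosingCircle((P[pl][:,:2]*1000).astype(np.float32)),rect(P[pl]))
E
python3 fit.py
```

```text
top blade (array([ 569.1, -335.8]), array([110.6,  91. ]), 68.13) 0.006076116637155319
grip (array([ 519.1, -457.5]), array([73.5, 23.4]), 67.41) [ 0.5187 -0.4564  0.0819] 0.05155565512939503 0.10723730903594154
mat (array([ 555.9, -323.4]), array([166.4, 148.8]), 61.71)
bar (array([559.8, -74.8]), array([ 39.3, 312.7]), 82.7) [0.1996 0.2325 0.2381]
[[402.0, -74.0], [712.0, -114.0], [717.0, -75.0], [407.0, -35.0]]
rim (array([533.7,  64. ]), array([165.8, 284.6]), 83.96) [ 0.40033828 -0.0328619 ] [0.67962838 0.15982315]
black (array([554.5,  31.7]), array([165.6, 222.3]), 84.14) 0.024086957634834157
redthing (array([476.5, -94.7]), array([11.5, 50.6]), 81.66) -0.002257645217203721 0.0242616533009911
cookie (array([588.8,  34.1]), array([170.9, 172.6]), 83.32) ((605.775146484375, 30.36063003540039), 108.51747131347656)
plate ((570.0629272460938, 346.5462341308594), 108.26998138427734) (array([569.1, 344.8]), array([211. , 209.4]), 85.31)
scene blade (array([ 567.3, -334.1]), array([108.6,  92. ]), 68.88) 0.00623312746529589
grip (array([ 519.3, -458.9]), array([73.9, 22.9]), 67.64) [ 0.5209 -0.4595  0.0827] 0.0462814621076444 0.10726451612038099
mat (array([ 589.3, -276.7]), array([302.2, 170.3]), 52.9)
bar (array([558.3, -75.9]), array([ 40.6, 313.8]), 82.62) [0.1937 0.2321 0.2385]
[[400.0, -76.0], [711.0, -116.0], [716.0, -76.0], [405.0, -36.0]]
rim (array([531.1,  31.4]), array([229.7, 282.3]), 84.07) [ 0.40087383 -0.09711723] [0.67900624 0.1595518 ]
black (array([556.9,   9.9]), array([216.9, 226.5]), 84.11) 0.02501496066313008
redthing (array([584. , -33.1]), array([289.6,  77.1]), 36.91) 0.006432735299671644 0.028002998448583033
cookie (array([552. ,  21.4]), array([210.3, 228.2]), 84.48) ((553.34228515625, 20.075679779052734), 153.2351837158203)
plate ((561.8577880859375, 344.3126525878906), 109.36155700683594) (array([566.2, 346.3]), array([210.4, 210.7]), 80.35)
```

```bash
cat >> h.py <<'E'
from scipy.spatial.transform import Rotation as Ro
def tool(yaw,lean):
    """tool rotation: blade heading yaw, hand leaned back by lean (deg)"""
    a=np.radians(yaw);l=np.radians(lean);d=np.array([np.cos(a),np.sin(a),0])
    z=-np.cos(l)*np.array([0,0,1])+np.sin(l)*d;y=np.array([d[1],-d[0],0]);x=np.cross(y,z)
    return np.stack([x,y,z],1)
def delta(R,p,s=None):
    s=s or get_state();R0=Ro.from_rotvec(s['orientation'])
    print('slide',np.round(np.array(p)-s['position'],4),'twist',np.round((Ro.from_matrix(R)*R0.inv()).as_rotvec(),4))
E
python3 - <<'E'
from h import *
for n in('top','scene'):
    z=np.load(f'{n}0.npz');P=cloud(n,z['d']);X,Y,Z=P[...,0],P[...,1],P[...,2]
    b=(X>.4)&(X<.7)&(Y<-.53)&(Y>-.75)&(Z>.02);p=P[b]
    if len(p):print(n,'bottle',p.min(0).round(3),p.max(0).round(3))
    a=np.radians(84.1);u=np.array([np.cos(a),np.sin(a)]);c=np.array([.556,.010])
    q=P[...,:2]-c; tx=q@u; ty=-q[...,0]*u[1]+q[...,1]*u[0]
    # rim z 0.040: wall points
    w=(np.abs(Z-.040)<.0025)
    for nm,m,v in[('far',w&(abs(ty)<90e-3)&(tx>.085)&(tx<.125),tx),('y+',w&(abs(tx)<.08)&(ty>.09)&(ty<.125),ty),('y-',w&(abs(tx)<.08)&(ty<-.09)&(ty>-.125),ty)]:
        print(n,nm,m.sum(),np.percentile(v[m],[2,50,98]).round(4))
        if m.sum()>9:
            o=ty if nm=='far' else tx; print('   slope deg',np.degrees(np.polyfit(o[m],v[m],1)[0]).round(2))
    ck=(Z>.034)&(Z<.046)&(abs(tx)<.09)&(abs(ty)<.09);hsv=cv2.cvtColor(z['im'],cv2.COLOR_RGB2HSV);ck&=(hsv[...,1]>80)
    print('cookie',P[ck][:,:2].min(0),P[ck][:,:2].max(0),cv2.minEnclosingCircle((P[ck][:,:2]*1000).astype(np.float32)),np.median(Z[ck]))
    fl=(Z>.02)&(Z<.03)&(abs(ty)<.09)&(tx<0);print('front',tx[fl].min(),np.median(Z[fl]))
p=np.array([.5176,-.4600,.077]);R=tool(68,42);print(R[:,2])
print(get_state()['t']);delta(R,p+R[:,2]*(.019-.11));delta(R,p+R[:,2]*.019)
E
```

```text
top bottle [ 0.526 -0.68   0.02 ] [ 0.577 -0.632  0.154]
top far 158 [0.1033 0.1083 0.113 ]
   slope deg -0.24
top y+ 144 [0.1047 0.1096 0.1146]
   slope deg 0.31
top y- 157 [-0.1146 -0.1099 -0.1045]
   slope deg -0.32
cookie [ 0.50058931 -0.03873707] [0.60939492 0.0693574 ] ((554.6263427734375, 15.801312446594238), 55.5275764465332) 0.03803399466017415
front -0.6758955869041332 0.024254319870486433
scene bottle [ 0.526 -0.685  0.022] [ 0.577 -0.634  0.156]
scene far 171 [0.1021 0.1083 0.1143]
   slope deg -0.04
scene y+ 107 [0.1064 0.1113 0.1172]
   slope deg 0.22
scene y- 222 [-0.1131 -0.108  -0.1027]
   slope deg 0.25
cookie [ 0.50810266 -0.03864517] [0.60350578 0.07126248] ((552.2132568359375, 15.820473670959473), 55.639015197753906) 0.03863814037645809
front -0.6520210969182622 0.02489548626188251
[ 0.25066074  0.62040709 -0.74314483]
1.1
slide [ 0.2966  0.0763 -0.0867] twist [ 0.5176 -0.5503  0.8241]
slide [ 0.3241  0.1445 -0.1684] twist [ 0.5176 -0.5503  0.8241]
```

send_rows:
  targets:
    - {"fingers":1,"slide":[0.324,0.1445,-0.048],"twist":[0.5176,-0.5503,0.8241]}
    - {"fingers":1,"slide":[0.324,0.1445,-0.048],"twist":[0.5176,-0.5503,0.8241]}
    - {"fingers":1,"slide":[0.324,0.1445,-0.048],"twist":[0.5176,-0.5503,0.8241]}
    - {"fingers":1,"slide":[0.324,0.1445,-0.048],"twist":[0.5176,-0.5503,0.8241]}
    - {"fingers":1,"slide":[0.324,0.1445,-0.048],"twist":[0.5176,-0.5503,0.8241]}
    - {"fingers":1,"slide":[0.324,0.1445,-0.048],"twist":[0.5176,-0.5503,0.8241]}
    - {"fingers":1,"slide":[0.324,0.1445,-0.048],"twist":[0.5176,-0.5503,0.8241]}
    - {"fingers":1,"slide":[0.324,0.1445,-0.048],"twist":[0.5176,-0.5503,0.8241]}
    - {"fingers":1,"slide":[0.324,0.1445,-0.048],"twist":[0.5176,-0.5503,0.8241]}
    - {"fingers":1,"slide":[0.324,0.1445,-0.048],"twist":[0.5176,-0.5503,0.8241]}
    - {"fingers":1,"slide":[0.324,0.1445,-0.048],"twist":[0.5176,-0.5503,0.8241]}
    - {"fingers":1,"slide":[0.324,0.1445,-0.048],"twist":[0.5176,-0.5503,0.8241]}

```text
t: 2.1
position: [0.5218, -0.4487, 0.1831]
orientation: [-2.165, -1.458, -0.829]
force: [1.1, 0.7, 1.2]
opening: 0.999
gripper_force: 0.0
```

Run:
```python
from h import *
p=np.array([.5176,-.4600,.077]);R=tool(68,42);s=get_state();print(s['t'],np.round(s['qpos'],2),s['force'])
delta(R,p+R[:,2]*.019)
im,d=shot('scene');cv2.imwrite('pics/a1.png',im[220:480,60:420,::-1].repeat(2,0).repeat(2,1))
```

```text
2.1 [ 1.14  0.96 -0.49  1.16 -0.27  1.4   0.48] [1.14978118 0.72424568 1.24287632]
slide [ 0.0006  0.0005 -0.1202] twist [ 0.0007 -0.0011  0.0014]
```

View pics/a1.png

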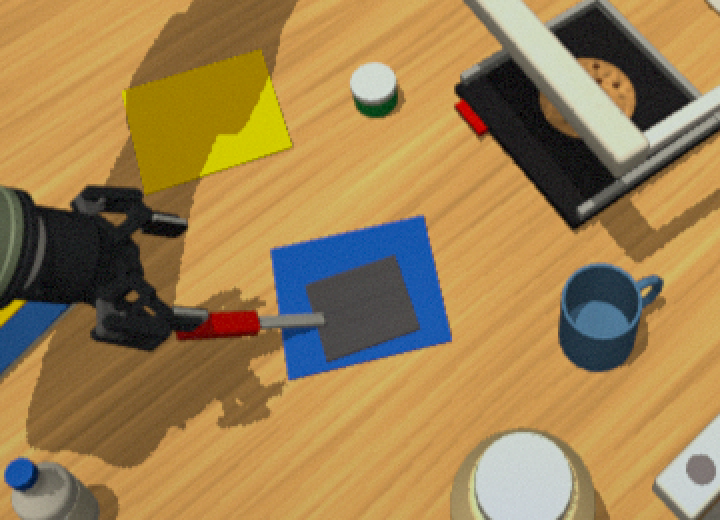

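The leaned, open gripper sits about 12 cm above the red grip (crop 180–260, 322) and is clear of the bottle. I'll lower it and close.

send_rows:
  targets:
    - {"fingers":1,"slide":[0,0,-0.04],"twist":[0,0,0]}
    - {"fingers":1,"slide":[0,0,-0.075],"twist":[0,0,0]}
    - {"fingers":1,"slide":[0,0,-0.1],"twist":[0,0,0]}
    - {"fingers":1,"slide":[0.0005,0.0005,-0.115],"twist":[0,0,0]}
    - {"fingers":1,"slide":[0.0005,0.0005,-0.12],"twist":[0,0,0]}
    - {"fingers":1,"slide":[0.0005,0.0005,-0.12],"twist":[0,0,0]}
    - {"fingers":0,"slide":[0.0005,0.0005,-0.12],"twist":[0,0,0]}
    - {"fingers":0,"slide":[0.0005,0.0005,-0.12],"twist":[0,0,0]}
    - {"fingers":0,"slide":[0.0005,0.0005,-0.12],"twist":[0,0,0]}
    - {"fingers":0,"slide":[0.0005,0.0005,-0.12],"twist":[0,0,0]}
    - {"fingers":0,"slide":[0.0005,0.0005,-0.12],"twist":[0,0,0]}
    - {"fingers":0,"slide":[0.0005,0.0005,-0.12],"twist":[0,0,0]}

```text
t: 3.15
position: [0.5229, -0.4479, 0.0639]
orientation: [-2.163, -1.459, -0.831]
force: [-0.8, -1.2, 3.9]
opening: 0.274
gripper_force: 60.2
```

Run:
```python
from h import *
s=get_state();print(s['t'],s['opening'],s['gripper_force'],s['force'],s['wrist_torque'])
im,d=shot('top');P=cloud('top',d);X,Y,Z=P[...,0],P[...,1],P[...,2]
hsv=cv2.cvtColor(im,cv2.COLOR_RGB2HSV);S,V=hsv[...,1],hsv[...,2]
m=(X>.48)&(X<.64)&(Y>-.4)&(Y<-.25)&(S<90)&(V<100)&(Z<.02)
k,l,st,_=cv2.connectedComponentsWithStats(m.astype(np.uint8));b=l==1+np.argmax(st[1:,4])
print(cv2.minAreaRect((P[b][:,:2]*1000).astype(np.float32)),np.median(Z[b]))
```

```text
3.15 0.27361567914775864 60.203672647476196 [-0.8457094  -1.24385415  3.91732434] [-0.1450018   0.23671097 -0.0071266 ]
((568.17578125, -338.0635681152344), (115.88522338867188, 91.00653076171875), 67.96436309814453) 0.006006853554835603
```

```bash
cat >> h.py <<'E'
def turn(yaw,pitch):  # pitch>0 nose up
    return (Ro.from_euler('z',yaw,degrees=True)*Ro.from_euler('y',-pitch,degrees=True)).as_matrix()
# grasp transform (measured at grip)
_Rt=Ro.from_rotvec([-2.163,-1.459,-.831]).as_matrix();_p=np.array([.5229,-.4479,.0639])
RG=turn(68.0,0).T@_Rt; PG=turn(68.0,0).T@(_p-np.array([.5708,-.3308,.004]))
TA=84.1;TO=np.array([.5563,.0130,0])
def tray(x,y,z): return TO+turn(TA,0)@np.array([x,y,z])
def want(edge,yaw,pitch,s=None):
    "edge: world position of turner_edge"
    R=turn(yaw,pitch);O=np.array(edge)-R@[.05,0,0];delta(R@RG,O+R@PG,s)
def now():
    s=get_state();Rt=Ro.from_rotvec(s['orientation']).as_matrix();R=Rt@RG.T;O=s['position']-R@PG;E=O+R@[.05,0,0]
    et=turn(TA,0).T@(E-TO)
    print('t',round(s['t'],2),'edge',E.round(4),'edge_tray',et.round(4),'yaw/pitch',np.degrees([np.arctan2(R[1,0],R[0,0]),np.arcsin(R[2,0])]).round(2),'F',np.round(s['force'],1),'q',np.round(s['qpos'],2),s['opening'])
    return s
E
python3 - <<'E'
from h import *
now();want(tray(-.125,.002,.055),TA,-3);want(tray(-.085,.002,.035),TA,-3)
E
```

```text
t 3.2 edge [ 0.5895 -0.2844  0.0039] edge_tray [-0.2924 -0.0636  0.0039] yaw/pitch [ 6.8e+01 -2.0e-02] F [-1.2 -1.9  4.6] q [ 1.14  1.1  -0.48  1.19 -0.24  1.26  0.56] 0.2681834566235155
slide [0.0002 0.1646 0.0602] twist [-0.0507  0.0127  0.281 ]
slide [0.0043 0.2044 0.0402] twist [-0.0507  0.0127  0.281 ]
```

send_rows:
  targets:
    - {"fingers":0,"slide":[0,0,0.015],"twist":[0,0,0]}
    - {"fingers":0,"slide":[0,0,0.035],"twist":[0,0,0]}
    - {"fingers":0,"slide":[0,0.01,0.055],"twist":[0,0,0.03]}
    - {"fingers":0,"slide":[0,0.03,0.06],"twist":[-0.01,0,0.08]}
    - {"fingers":0,"slide":[0,0.06,0.06],"twist":[-0.02,0.005,0.14]}
    - {"fingers":0,"slide":[0,0.095,0.06],"twist":[-0.035,0.01,0.2]}
    - {"fingers":0,"slide":[0,0.13,0.06],"twist":[-0.045,0.012,0.25]}
    - {"fingers":0,"slide":[0,0.155,0.06],"twist":[-0.05,0.0127,0.281]}
    - {"fingers":0,"slide":[0,0.165,0.06],"twist":[-0.0507,0.0127,0.281]}
    - {"fingers":0,"slide":[0,0.165,0.06],"twist":[-0.0507,0.0127,0.281]}
    - {"fingers":0,"slide":[0,0.165,0.06],"twist":[-0.0507,0.0127,0.281]}

```text
t: 4.12
position: [0.523, -0.2835, 0.1246]
orientation: [-1.934, -1.744, -0.684]
force: [-0.0, -1.6, -3.2]
opening: 0.269
gripper_force: 59.7
```

Run:
```python
from h import *
now();want(tray(-.085,.002,.032),TA,-3)
im,d=shot('top');im2,_=shot('scene')
cv2.imwrite('pics/b1.png',np.vstack([cv2.resize(im[110:310,220:520,::-1],None,fx=1.5,fy=1.5),cv2.resize(im2[170:370,200:500,::-1],None,fx=1.5,fy=1.5)]))
P=cloud('top',d);hsv=cv2.cvtColor(im,cv2.COLOR_RGB2HSV)
X,Y,Z=P[...,0],P[...,1],P[...,2]
m=(X>.46)&(X<.64)&(Y>-.26)&(Y<-.1)&(hsv[...,1]<90)&(hsv[...,2]<110)&(Z<.09)&(Z>.045)
k,l,st,_=cv2.connectedComponentsWithStats(m.astype(np.uint8));b=l==1+np.argmax(st[1:,4])
print(cv2.minAreaRect((P[b][:,:2]*1000).astype(np.float32)),Z[b].min(),np.median(Z[b]))
for nm in('top','edge'):pass
A=np.c_[P[b][:,:2]-P[b][:,:2].mean(0),np.ones(b.sum())];print(np.linalg.lstsq(A,Z[b],rcond=None)[0], P[b][:,1].max())
```

```text
t 4.12 edge [ 0.5414 -0.1114  0.0552] edge_tray [-0.1253  0.0021  0.0552] yaw/pitch [84.08 -3.1 ] F [-0.  -1.6 -3.2] q [ 1.01  0.9  -0.55  1.48 -0.19  1.19  0.57] 0.2690619919195827
slide [ 0.0043  0.04   -0.0235] twist [0.0017 0.0002 0.0003]
((535.2581787109375, -172.25372314453125), (122.23609924316406, 89.97223663330078), 84.88624572753906) 0.04930160743805642 0.05925811367091905
[-0.01029814 -0.09881564  0.05983264] -0.10823616713952747
```

View pics/b1.png

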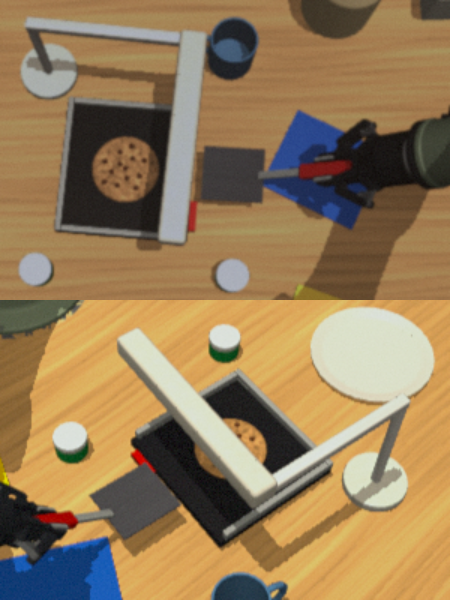

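The blade is in front of the open side and aligned with the cookie. I'll check its pitch with a plane fit that leaves out the stem.

```bash
cat >> h.py <<'E'
def blade(n='top',lo=-.3,hi=-.1,zlo=.03,zhi=.09):
    im,d=shot(n);P=cloud(n,d);hsv=cv2.cvtColor(im,cv2.COLOR_RGB2HSV);X,Y,Z=P[...,0],P[...,1],P[...,2]
    m=(X>.44)&(X<.66)&(Y>lo)&(Y<hi)&(hsv[...,1]<90)&(hsv[...,2]<110)&(Z<zhi)&(Z>zlo)
    k,l,st,_=cv2.connectedComponentsWithStats(m.astype(np.uint8));b=l==1+np.argmax(st[1:,4])
    p=P[b];s=get_state();R=Ro.from_rotvec(s['orientation']).as_matrix()@RG.T;O=s['position']-R@PG
    q=(p-O)@R;k=(abs(q[:,0])<.047)&(abs(q[:,1])<.043)
    A=np.c_[q[k][:,:2],np.ones(k.sum())];c=np.linalg.lstsq(A,q[k][:,2],rcond=None)[0]
    r=q[k][:,2]-A@c
    print(n,k.sum(),'plane in believed turner frame: slope x,y deg',np.degrees(c[:2]).round(2),'z mm',round(c[2]*1e3,2),'x range',np.percentile(q[:,0],[1,99]).round(4),'y',np.percentile(q[:,1],[1,50,99]).round(4),'res',r.std())
E
python3 -c "
from h import *
blade();blade('scene')"
```

```text
top 1315 plane in believed turner frame: slope x,y deg [-0.39 -0.19] z mm 1.35 x range [-0.0677  0.0485] y [-0.0435  0.0001  0.0432] res 0.0027066048643643163
scene 1451 plane in believed turner frame: slope x,y deg [-0.08 -0.24] z mm 1.99 x range [-0.0519  0.0481] y [-0.0428 -0.0018  0.0437] res 0.002103462697959178
```

send_rows:
  targets:
    - {"fingers":0,"slide":[0.001,0.015,0],"twist":[0.0017,0,0]}
    - {"fingers":0,"slide":[0.003,0.03,-0.006],"twist":[0.0017,0,0]}
    - {"fingers":0,"slide":[0.004,0.04,-0.016],"twist":[0.0017,0,0]}
    - {"fingers":0,"slide":[0.004,0.04,-0.0235],"twist":[0.0017,0,0]}
    - {"fingers":0,"slide":[0.004,0.04,-0.0235],"twist":[0.0017,0,0]}
    - {"fingers":0,"slide":[0.004,0.04,-0.0235],"twist":[0.0017,0,0]}

```text
t: 4.82
position: [0.5265, -0.2439, 0.0995]
orientation: [-1.932, -1.74, -0.685]
force: [-0.4, -0.5, -1.4]
opening: 0.272
gripper_force: 59.6
```

send_rows:
  targets:
    - {"fingers":0,"slide":[0,0,-0.0015],"twist":[0,0,0]}
    - {"fingers":0,"slide":[0,0,-0.003],"twist":[0,0,0]}
    - {"fingers":0,"slide":[0,0,-0.0045],"twist":[0,0,0]}
    - {"fingers":0,"slide":[0,0,-0.0045],"twist":[0,0,0]}

```text
t: 5.15
position: [0.5266, -0.243, 0.0951]
orientation: [-1.931, -1.741, -0.686]
force: [-0.7, -0.2, -2.1]
opening: 0.27
gripper_force: 59.6
```

```bash
python3 -c "
from h import *
now()"
```

```text
t 5.15 edge [ 0.5449 -0.0707  0.0263] edge_tray [-0.0844  0.0027  0.0263] yaw/pitch [84.09 -2.91] F [-0.7 -0.2 -2.1] q [ 0.98  0.91 -0.56  1.56 -0.2   1.08  0.56] 0.2704770871594502
```

No contact yet, so I'll keep lowering in 0.5–1 mm steps.

send_rows:
  targets:
    - {"fingers":0,"slide":[0,0,-0.0005],"twist":[0,0,0]}
    - {"fingers":0,"slide":[0,0,-0.001],"twist":[0,0,0]}
    - {"fingers":0,"slide":[0,0,-0.001],"twist":[0,0,0]}

```text
t: 5.4
position: [0.5268, -0.2427, 0.0943]
orientation: [-1.931, -1.742, -0.686]
force: [0.4, 1.0, -0.8]
opening: 0.273
gripper_force: 59.6
```

send_rows:
  targets:
    - {"fingers":0,"slide":[0,0,-0.0005],"twist":[0,0,0]}
    - {"fingers":0,"slide":[0,0,-0.001],"twist":[0,0,0]}
    - {"fingers":0,"slide":[0,0,-0.001],"twist":[0,0,0]}

```text
t: 5.65
position: [0.5268, -0.2427, 0.0934]
orientation: [-1.931, -1.741, -0.686]
force: [-0.1, -0.5, -0.1]
opening: 0.273
gripper_force: 59.9
```

send_rows:
  targets:
    - {"fingers":0,"slide":[0,0,-0.0005],"twist":[0,0,0]}
    - {"fingers":0,"slide":[0,0,-0.001],"twist":[0,0,0]}
    - {"fingers":0,"slide":[0,0,-0.001],"twist":[0,0,0]}

```text
t: 5.9
position: [0.5268, -0.2426, 0.0924]
orientation: [-1.931, -1.741, -0.686]
force: [-0.5, -0.9, 3.2]
opening: 0.273
gripper_force: 60.1
```

```bash
python3 -c "
from h import *
now()"
```

```text
t 5.9 edge [ 0.5451 -0.0703  0.0237] edge_tray [-0.084   0.0026  0.0237] yaw/pitch [84.11 -2.89] F [-0.5 -0.9  3.2] q [ 0.98  0.92 -0.56  1.56 -0.2   1.08  0.56] 0.2728439685829852
```

send_rows:
  targets:
    - {"fingers":0,"slide":[0.0006,0.006,0],"twist":[0,0,0]}
    - {"fingers":0,"slide":[0.0012,0.012,0],"twist":[0,0,0]}
    - {"fingers":0,"slide":[0.0018,0.018,0],"twist":[0,0,0]}
    - {"fingers":0,"slide":[0.0024,0.024,0],"twist":[0,0,0]}
    - {"fingers":0,"slide":[0.003,0.029,0],"twist":[0,0,0]}
    - {"fingers":0,"slide":[0.0035,0.034,0],"twist":[0,0,0]}
    - {"fingers":0,"slide":[0.004,0.039,0],"twist":[0,0,0]}
    - {"fingers":0,"slide":[0.0045,0.044,0],"twist":[0,0,0]}
    - {"fingers":0,"slide":[0.005,0.049,0],"twist":[0,0,0]}
    - {"fingers":0,"slide":[0.0056,0.054,0],"twist":[0,0,0]}
    - {"fingers":0,"slide":[0.0061,0.059,0],"twist":[0,0,0]}
    - {"fingers":0,"slide":[0.0066,0.064,0],"twist":[0,0,0]}

```text
t: 6.9
position: [0.5334, -0.1783, 0.0923]
orientation: [-1.931, -1.742, -0.686]
force: [0.7, -1.0, 1.8]
opening: 0.273
gripper_force: 60.0
```

```bash
cat >> h.py <<'E'
def cookie():
    im,d=shot('top');P=cloud('top',d);hsv=cv2.cvtColor(im,cv2.COLOR_RGB2HSV);X,Y,Z=P[...,0],P[...,1],P[...,2]
    ck=(Z>.03)&(Z<.06)&(X>.44)&(X<.67)&(Y>-.08)&(Y<.13)&(hsv[...,1]>80)&(hsv[...,0]<30);p=P[ck];q=(p-TO)@turn(TA,0)
    print('cookie tray x',np.percentile(q[:,0],[1,99]).round(4),'y',np.percentile(q[:,1],[1,99]).round(4),'z',np.percentile(q[:,2],[5,50,95]).round(4))
E
python3 -c "
from h import *
now();cookie()"
```

```text
t 6.9 edge [ 0.5517 -0.006   0.0235] edge_tray [-0.0194  0.0026  0.0235] yaw/pitch [84.11 -2.91] F [ 0.7 -1.   1.8] q [ 0.93  0.88 -0.59  1.66 -0.23  0.97  0.52] 0.272802381829888
cookie tray x [-0.0232  0.0826] y [-0.0503  0.0559] z [0.0331 0.038  0.0423]
```

send_rows:
  targets:
    - {"fingers":0,"slide":[0.0004,0.004,0],"twist":[0,0,0]}
    - {"fingers":0,"slide":[0.0008,0.008,0],"twist":[0,0,0]}
    - {"fingers":0,"slide":[0.0012,0.011,0],"twist":[0,0,0]}
    - {"fingers":0,"slide":[0.0014,0.014,0],"twist":[0,0,0]}
    - {"fingers":0,"slide":[0.0017,0.017,0],"twist":[0,0,0]}
    - {"fingers":0,"slide":[0.002,0.02,0],"twist":[0,0,0]}
    - {"fingers":0,"slide":[0.0023,0.023,0],"twist":[0,0,0]}
    - {"fingers":0,"slide":[0.0026,0.026,0],"twist":[0,0,0]}
    - {"fingers":0,"slide":[0.003,0.029,0],"twist":[0,0,0]}

```text
t: 7.7
position: [0.5363, -0.1494, 0.0923]
orientation: [-1.931, -1.742, -0.686]
force: [-1.2, -1.7, 1.2]
opening: 0.273
gripper_force: 60.1
```

```bash
python3 -c "
from h import *
now();cookie()"
```

```text
t 7.7 edge [0.5546 0.0229 0.0235] edge_tray [0.0096 0.0027 0.0235] yaw/pitch [84.11 -2.91] F [-1.2 -1.7  1.2] q [ 0.9   0.87 -0.6   1.7  -0.24  0.92  0.5 ] 0.2727363478800652
cookie tray x [-0.0081  0.0973] y [-0.0489  0.0554] z [0.0338 0.0393 0.0438]
```

send_rows:
  targets:
    - {"fingers":0,"slide":[0.0004,0.004,0],"twist":[0,0,0]}
    - {"fingers":0,"slide":[0.0008,0.008,0],"twist":[0,0,0]}
    - {"fingers":0,"slide":[0.0012,0.012,0],"twist":[0,0,0]}
    - {"fingers":0,"slide":[0.0016,0.016,0],"twist":[0,0,0]}
    - {"fingers":0,"slide":[0.002,0.02,0],"twist":[0,0,0]}
    - {"fingers":0,"slide":[0.0025,0.024,0],"twist":[0,0,0]}
    - {"fingers":0,"slide":[0.0029,0.028,0],"twist":[0,0,0]}
    - {"fingers":0,"slide":[0.0033,0.032,0],"twist":[0,0,0]}
    - {"fingers":0,"slide":[0.0037,0.036,0],"twist":[0,0,0]}
    - {"fingers":0,"slide":[0.0041,0.04,0],"twist":[0,0,0]}

```text
t: 8.58
position: [0.5405, -0.1093, 0.0923]
orientation: [-1.931, -1.742, -0.686]
force: [0.3, -1.0, 1.0]
opening: 0.273
gripper_force: 60.1
```

```bash
python3 -c "
from h import *
now();cookie()
a=shot('top')[0];b=shot('scene')[0]
cv2.imwrite('pics/c1.png',np.vstack([cv2.resize(a[110:310,180:480,::-1],None,fx=1.5,fy=1.5),cv2.resize(b[170:370,200:500,::-1],None,fx=1.5,fy=1.5)]))"
```

```text
t 8.58 edge [0.5587 0.063  0.0235] edge_tray [0.0499 0.0027 0.0235] yaw/pitch [84.11 -2.91] F [ 0.3 -1.   1. ] q [ 0.86  0.86 -0.62  1.75 -0.26  0.86  0.47] 0.27259236934090425
cookie tray x [-0.0081  0.0975] y [-0.0502  0.0553] z [0.0349 0.0406 0.0455]
```

View pics/c1.png

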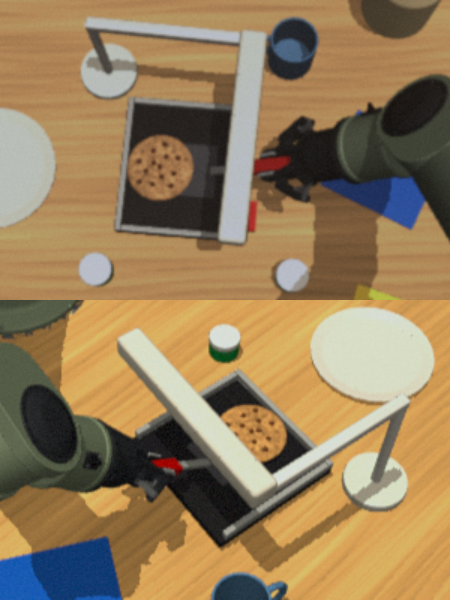

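The blade is well under the cookie, which sits against the far rim at top-crop (160, 167), and the hand clears the bar. I'll go 36 mm further.

send_rows:
  targets:
    - {"fingers":0,"slide":[0.0004,0.004,0],"twist":[0,0,0]}
    - {"fingers":0,"slide":[0.0008,0.008,0],"twist":[0,0,0]}
    - {"fingers":0,"slide":[0.0012,0.012,0],"twist":[0,0,0]}
    - {"fingers":0,"slide":[0.0016,0.016,0],"twist":[0,0,0]}
    - {"fingers":0,"slide":[0.002,0.02,0],"twist":[0,0,0]}
    - {"fingers":0,"slide":[0.0025,0.024,0],"twist":[0,0,0]}
    - {"fingers":0,"slide":[0.0029,0.028,0],"twist":[0,0,0]}
    - {"fingers":0,"slide":[0.0033,0.032,0],"twist":[0,0,0]}
    - {"fingers":0,"slide":[0.0037,0.036,0],"twist":[0,0,0]}
    - {"fingers":0,"slide":[0.0037,0.036,0],"twist":[0,0,0]}

```text
t: 9.57
position: [0.5441, -0.0727, 0.0924]
orientation: [-1.93, -1.742, -0.686]
force: [-0.3, 0.4, -0.3]
opening: 0.273
gripper_force: 59.8
```

```bash
python3 -c "
from h import *
now();cookie()
print('tilt, lift');want(tray(.086,.0027,.033),TA,4)
want(tray(.086,.0027,.045),TA,5)
want(tray(-.06,.0027,.055),TA,5)"
```

```text
t 9.57 edge [0.5623 0.0997 0.0237] edge_tray [0.0868 0.003  0.0237] yaw/pitch [84.17 -2.88] F [-0.3  0.4 -0.3] q [ 0.82  0.85 -0.64  1.79 -0.28  0.8   0.44] 0.2728590444007298
cookie tray x [-0.0084  0.0973] y [-0.0496  0.0554] z [0.0371 0.0434 0.0488]
tilt, lift
slide [-0.0007 -0.0074 -0.0119] twist [ 0.1195 -0.0131 -0.0011]
slide [-0.0007 -0.0082 -0.0031] twist [ 0.1368 -0.0149 -0.0011]
slide [-0.0157 -0.1534  0.0069] twist [ 0.1368 -0.0149 -0.0011]
```

```bash
python3 -c "
from h import *
s=get_state()
for a in [(.0855,.029,-1.5),(.084,.034,0.5),(.082,.038,2.5),(.08,.042,4.5),(.076,.046,6),(.072,.050,6),(.068,.055,6),(.06,.060,6)]:
    want(tray(a[0],.003,a[1]),84.15,a[2],s)"
```

```text
slide [-0.0003 -0.0025  0.0012] twist [ 0.024  -0.0033 -0.0002]
slide [-0.0007 -0.0061  0.    ] twist [ 0.0587 -0.0068 -0.0002]
slide [-0.0011 -0.01   -0.0022] twist [ 0.0934 -0.0104 -0.0002]
slide [-0.0015 -0.0137 -0.0045] twist [ 0.1281 -0.014  -0.0002]
slide [-0.002  -0.0188 -0.0052] twist [ 0.1542 -0.0166 -0.0002]
slide [-0.0024 -0.0228 -0.0012] twist [ 0.1542 -0.0166 -0.0002]
slide [-0.0028 -0.0268  0.0038] twist [ 0.1542 -0.0166 -0.0002]
slide [-0.0036 -0.0348  0.0088] twist [ 0.1542 -0.0166 -0.0002]
```

send_rows:
  targets:
    - {"fingers":0,"slide":[-0.0003,-0.0025,0.0012],"twist":[0.024,-0.0033,0]}
    - {"fingers":0,"slide":[-0.0007,-0.006,0],"twist":[0.0587,-0.0068,0]}
    - {"fingers":0,"slide":[-0.0011,-0.01,-0.002],"twist":[0.0934,-0.0104,0]}
    - {"fingers":0,"slide":[-0.0015,-0.0137,-0.0043],"twist":[0.1281,-0.014,0]}
    - {"fingers":0,"slide":[-0.002,-0.0185,-0.005],"twist":[0.1542,-0.0166,0]}
    - {"fingers":0,"slide":[-0.0024,-0.0228,-0.001],"twist":[0.1542,-0.0166,0]}
    - {"fingers":0,"slide":[-0.0028,-0.0268,0.004],"twist":[0.1542,-0.0166,0]}
    - {"fingers":0,"slide":[-0.0034,-0.033,0.009],"twist":[0.1542,-0.0166,0]}
    - {"fingers":0,"slide":[-0.0036,-0.035,0.011],"twist":[0.1542,-0.0166,0]}
    - {"fingers":0,"slide":[-0.0036,-0.035,0.011],"twist":[0.1542,-0.0166,0]}
    - {"fingers":0,"slide":[-0.0036,-0.035,0.011],"twist":[0.1542,-0.0166,0]}
    - {"fingers":0,"slide":[-0.0036,-0.035,0.011],"twist":[0.1542,-0.0166,0]}

```text
t: 10.62
position: [0.5405, -0.1083, 0.1035]
orientation: [-1.825, -1.648, -0.813]
force: [0.2, 0.1, -3.0]
opening: 0.27
gripper_force: 59.7
```

```bash
sed -i 's/(Z<.06)&(X>.44)/(Z<.12)\&(X>.44)/; s/(Y>-.08)&(Y<.13)&(hsv/(Y>-.25)\&(Y<.13)\&(hsv/' h.py; python3 -c "
from h import *
now();cookie()
im=shot('scene')[0];cv2.imwrite('pics/d1.png',cv2.resize(im[170:370,200:500,::-1],None,fx=2,fy=2))
want(tray(-.13,.003,.065),84.15,6)"
```

```text
t 10.62 edge [0.5596 0.0725 0.0622] edge_tray [0.0595 0.0028 0.0622] yaw/pitch [84.15  5.96] F [ 0.2  0.1 -3. ] q [ 0.94  0.93 -0.68  1.71 -0.32  0.95  0.54] 0.27032815005602395
cookie tray x [-0.1315  0.0697] y [-0.0495  0.0552] z [0.0663 0.0734 0.1088]
slide [-0.0196 -0.1885  0.0028] twist [ 0.0004 -0.      0.    ]
```

View pics/d1.png

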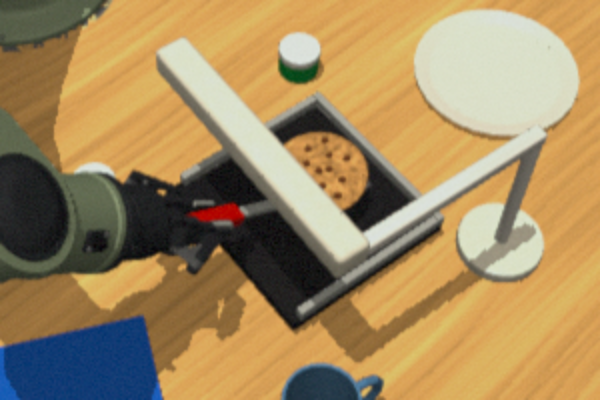

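send_rows:
  targets:
    - {"fingers":0,"slide":[-0.0005,-0.005,0],"twist":[0,0,0]}
    - {"fingers":0,"slide":[-0.0014,-0.014,0],"twist":[0,0,0]}
    - {"fingers":0,"slide":[-0.0029,-0.028,0],"twist":[0,0,0]}
    - {"fingers":0,"slide":[-0.005,-0.047,0],"twist":[0,0,0]}
    - {"fingers":0,"slide":[-0.007,-0.068,0],"twist":[0,0,0]}
    - {"fingers":0,"slide":[-0.0092,-0.09,0],"twist":[0,0,0]}
    - {"fingers":0,"slide":[-0.0115,-0.112,0],"twist":[0,0,0]}
    - {"fingers":0,"slide":[-0.0138,-0.134,0.001],"twist":[0,0,0]}
    - {"fingers":0,"slide":[-0.0159,-0.154,0.002],"twist":[0,0,0]}
    - {"fingers":0,"slide":[-0.0178,-0.171,0.003],"twist":[0,0,0]}
    - {"fingers":0,"slide":[-0.019,-0.182,0.003],"twist":[0,0,0]}
    - {"fingers":0,"slide":[-0.0196,-0.188,0.003],"twist":[0,0,0]}

```text
t: 11.72
position: [0.5203, -0.2992, 0.1058]
orientation: [-1.829, -1.646, -0.813]
force: [0.4, 0.4, -2.9]
opening: 0.269
gripper_force: 59.7
```

```bash
python3 -c "
from h import *
s=now();cookie()
want(tray(-.15,.003,.29),84.15,6,s)
PL=np.array([.569,.3455,0])
for yaw in(84.15,75):
    d=turn(yaw,0)[:,0]; want(PL+d*.045+[0,0,.29],yaw,6,s)"
```

```text
t 11.72 edge [ 0.5399 -0.1185  0.0645] edge_tray [-0.1325  0.0028  0.0645] yaw/pitch [83.99  5.93] F [ 0.4  0.4 -2.9] q [ 1.07  1.03 -0.59  1.37 -0.22  1.3   0.62] 0.26880174277585483
cookie tray x [-0.2293 -0.1207] y [-0.0504  0.0552] z [0.0673 0.0754 0.0811]
slide [-0.0015 -0.0175  0.2253] twist [ 0.0012 -0.0003  0.0028]
slide [0.0342 0.5087 0.2253] twist [ 0.0012 -0.0003  0.0028]
slide [0.0128 0.5127 0.2253] twist [ 0.0012 -0.0004 -0.1569]
```

send_rows:
  targets:
    - {"fingers":0,"slide":[-0.0005,-0.005,0],"twist":[0,0,0]}
    - {"fingers":0,"slide":[-0.0015,-0.014,0.001],"twist":[0,0,0]}
    - {"fingers":0,"slide":[-0.0026,-0.025,0.005],"twist":[0,0,0]}
    - {"fingers":0,"slide":[-0.0035,-0.034,0.013],"twist":[0,0,0]}
    - {"fingers":0,"slide":[-0.0035,-0.039,0.026],"twist":[0,0,0]}
    - {"fingers":0,"slide":[-0.0035,-0.04,0.044],"twist":[0,0,0]}
    - {"fingers":0,"slide":[-0.0035,-0.04,0.066],"twist":[0,0,0]}
    - {"fingers":0,"slide":[-0.0035,-0.04,0.089],"twist":[0,0,0]}
    - {"fingers":0,"slide":[-0.0035,-0.04,0.112],"twist":[0,0,0]}
    - {"fingers":0,"slide":[-0.0035,-0.04,0.13],"twist":[0,0,0]}
    - {"fingers":0,"slide":[-0.0035,-0.04,0.143],"twist":[0,0,0]}
    - {"fingers":0,"slide":[-0.0035,-0.04,0.15],"twist":[0,0,0]}

```text
t: 12.77
position: [0.5178, -0.3366, 0.2586]
orientation: [-1.826, -1.65, -0.814]
force: [0.4, -0.2, -3.1]
opening: 0.271
gripper_force: 59.6
```

send_rows:
  targets:
    - {"fingers":0,"slide":[0,0,0.006],"twist":[0,0,0]}
    - {"fingers":0,"slide":[0,0,0.018],"twist":[0,0,0]}
    - {"fingers":0,"slide":[0,0,0.033],"twist":[0,0,0]}
    - {"fingers":0,"slide":[0,0,0.05],"twist":[0,0,0]}
    - {"fingers":0,"slide":[0,0,0.066],"twist":[0,0,0]}
    - {"fingers":0,"slide":[0,0,0.079],"twist":[0,0,0]}
    - {"fingers":0,"slide":[0,0,0.087],"twist":[0,0,0]}
    - {"fingers":0,"slide":[0,0,0.09],"twist":[0,0,0]}
    - {"fingers":0,"slide":[0,0,0.09],"twist":[0,0,0]}

```text
t: 13.52
position: [0.5175, -0.3368, 0.3469]
orientation: [-1.826, -1.648, -0.813]
force: [-0.1, 0.7, -2.8]
opening: 0.271
gripper_force: 59.7
```

```bash
python3 -c "
from h import *
s=now()
PL=np.array([.569,.3455,0])
for yaw in(84.15,75):
    d=turn(yaw,0)[:,0]; want(PL+d*.043+[0,0,.30],yaw,6,s)"
```

```text
t 13.52 edge [ 0.5367 -0.156   0.3056] edge_tray [-0.1701  0.0021  0.3056] yaw/pitch [84.12  5.95] F [-0.1  0.7 -2.8] q [ 1.09  0.81 -0.62  1.14 -0.31  1.7   0.46] 0.2705940372962392
slide [ 0.0368  0.5442 -0.0057] twist [0.001  0.0005 0.0006]
slide [ 0.015   0.5483 -0.0057] twist [ 0.001   0.0004 -0.1591]
```

send_rows:
  targets:
    - {"fingers":0,"slide":[0.0003,0.005,0],"twist":[0,0,0]}
    - {"fingers":0,"slide":[0.001,0.015,0],"twist":[0,0,0]}
    - {"fingers":0,"slide":[0.002,0.03,0],"twist":[0,0,-0.005]}
    - {"fingers":0,"slide":[0.003,0.05,0],"twist":[0,0,-0.01]}
    - {"fingers":0,"slide":[0.004,0.073,0],"twist":[0,0,-0.015]}
    - {"fingers":0,"slide":[0.005,0.098,0],"twist":[0,0,-0.02]}
    - {"fingers":0,"slide":[0.006,0.123,0],"twist":[0,0,-0.025]}
    - {"fingers":0,"slide":[0.007,0.147,0],"twist":[0,0,-0.03]}
    - {"fingers":0,"slide":[0.008,0.169,0],"twist":[0,0,-0.035]}
    - {"fingers":0,"slide":[0.009,0.186,0],"twist":[0,0,-0.04]}
    - {"fingers":0,"slide":[0.01,0.196,0],"twist":[0,0,-0.04]}
    - {"fingers":0,"slide":[0.01,0.2,0],"twist":[0,0,-0.04]}

```text
t: 14.52
position: [0.5272, -0.1351, 0.3461]
orientation: [-1.862, -1.616, -0.829]
force: [0.3, -1.0, -2.4]
opening: 0.274
gripper_force: 59.6
```

```bash
python3 -c "
from h import *
s=now()"
```

```text
t 14.52 edge [0.5532 0.0448 0.305 ] edge_tray [0.0313 0.0063 0.305 ] yaw/pitch [81.92  5.99] F [ 0.3 -1.  -2.4] q [ 1.03  0.59 -0.72  1.58 -0.45  1.33  0.38] 0.2744460554188145
```

```bash
python3 -c "
from h import *
s=now()
PL=np.array([.569,.3455,0]);d=turn(74,0)[:,0]
want(PL+d*.043+[0,0,.30],74,6,s);want(PL+d*.043+[0,0,.1],74,6,s)"
```

```text
t 14.52 edge [0.5532 0.0448 0.305 ] edge_tray [0.0313 0.0063 0.305 ] yaw/pitch [81.92  5.99] F [ 0.3 -1.  -2.4] q [ 1.03  0.59 -0.72  1.58 -0.45  1.33  0.38] 0.2744460554188145
slide [ 0.003   0.3473 -0.005 ] twist [ 0.     -0.0005 -0.1383]
slide [ 0.003   0.3473 -0.205 ] twist [ 0.     -0.0005 -0.1383]
```

send_rows:
  targets:
    - {"fingers":0,"slide":[0,0.005,0],"twist":[0,0,0]}
    - {"fingers":0,"slide":[0,0.016,0],"twist":[0,0,-0.005]}
    - {"fingers":0,"slide":[0,0.033,0],"twist":[0,0,-0.015]}
    - {"fingers":0,"slide":[0,0.055,0],"twist":[0,0,-0.025]}
    - {"fingers":0,"slide":[0,0.08,0],"twist":[0,0,-0.035]}
    - {"fingers":0,"slide":[0,0.106,0],"twist":[0,0,-0.045]}
    - {"fingers":0,"slide":[0.001,0.132,0],"twist":[0,0,-0.055]}
    - {"fingers":0,"slide":[0.001,0.157,0],"twist":[0,0,-0.065]}
    - {"fingers":0,"slide":[0.002,0.179,0],"twist":[0,0,-0.075]}
    - {"fingers":0,"slide":[0.002,0.195,0],"twist":[0,0,-0.08]}
    - {"fingers":0,"slide":[0.002,0.204,0],"twist":[0,0,-0.082]}
    - {"fingers":0,"slide":[0.002,0.207,0],"twist":[0,0,-0.083]}

```text
t: 15.52
position: [0.5291, 0.0714, 0.3463]
orientation: [-1.941, -1.548, -0.865]
force: [-0.1, -0.2, -1.8]
opening: 0.271
gripper_force: 59.7
```

send_rows:
  targets:
    - {"fingers":0,"slide":[0,0.005,0],"twist":[0,0,0]}
    - {"fingers":0,"slide":[0,0.016,0],"twist":[0,0,-0.005]}
    - {"fingers":0,"slide":[0,0.033,0],"twist":[0,0,-0.015]}
    - {"fingers":0,"slide":[0,0.054,-0.002],"twist":[0,0,-0.025]}
    - {"fingers":0,"slide":[0,0.076,-0.004],"twist":[0,0,-0.035]}
    - {"fingers":0,"slide":[0,0.098,-0.005],"twist":[0,0,-0.045]}
    - {"fingers":0,"slide":[0.001,0.117,-0.005],"twist":[0,0,-0.052]}
    - {"fingers":0,"slide":[0.001,0.131,-0.005],"twist":[0,0,-0.055]}
    - {"fingers":0,"slide":[0.001,0.138,-0.005],"twist":[0,0,-0.055]}
    - {"fingers":0,"slide":[0.001,0.14,-0.005],"twist":[0,0,-0.055]}

```text
t: 16.35
position: [0.5302, 0.2113, 0.3414]
orientation: [-1.992, -1.501, -0.887]
force: [-0.5, -0.7, -2.7]
opening: 0.276
gripper_force: 59.6
```

```bash
cat >> h.py <<'E'
def ck2(zlo,zhi,cam='top'):
    im,d=shot(cam);P=cloud(cam,d);hsv=cv2.cvtColor(im,cv2.COLOR_RGB2HSV);X,Y,Z=P[...,0],P[...,1],P[...,2]
    m=(Z>zlo)&(Z<zhi)&(X>.4)&(X<.75)&(Y>.2)&(Y<.5)&(hsv[...,1]>80)&(hsv[...,0]<30)
    k,l,st,_=cv2.connectedComponentsWithStats(m.astype(np.uint8));b=l==1+np.argmax(st[1:,4]);p=P[b]
    c=(p.min(0)+p.max(0))/2
    A=np.c_[p[:,:2]-c[:2],np.ones(len(p))];print(cam,'cookie centre',c.round(4),'size',(p.max(0)-p.min(0)).round(4),'zmed',np.median(p[:,2]).round(4),'slopes deg',np.degrees(np.linalg.lstsq(A,p[:,2],rcond=None)[0][:2]).round(1))
    return im
E
python3 -c "
from h import *
s=now();ck2(.26,.36)
PL=np.array([.569,.3455,0]);d=turn(74,0)[:,0]
want(PL+d*.043+[0,0,.07],74,6,s)"
```

```text
t 16.35 edge [0.5809 0.3858 0.3002] edge_tray [0.3734 0.0139 0.3002] yaw/pitch [73.98  5.99] F [-0.5 -0.7 -2.7] q [ 0.65  0.38 -0.91  1.97 -0.76  0.67  0.1 ] 0.27579348145411614
top cookie centre [0.5686 0.3487 0.3037] size [0.1112 0.1098 0.0333] zmed 0.3104 slopes deg [1.9 6.2]
slide [ 1.000e-04  1.000e-03 -2.302e-01] twist [ 0.0001 -0.0001  0.0004]
```

send_rows:
  targets:
    - {"fingers":0,"slide":[0,0,-0.005],"twist":[0,0,0]}
    - {"fingers":0,"slide":[0,0,-0.015],"twist":[0,0,0]}
    - {"fingers":0,"slide":[0,0,-0.032],"twist":[0,0,0]}
    - {"fingers":0,"slide":[0,0,-0.053],"twist":[0,0,0]}
    - {"fingers":0,"slide":[0,0,-0.075],"twist":[0,0,0]}
    - {"fingers":0,"slide":[0,0,-0.097],"twist":[0,0,0]}
    - {"fingers":0,"slide":[0,0,-0.118],"twist":[0,0,0]}
    - {"fingers":0,"slide":[0,0,-0.137],"twist":[0,0,0]}
    - {"fingers":0,"slide":[0,0,-0.153],"twist":[0,0,0]}
    - {"fingers":0,"slide":[0,0,-0.164],"twist":[0,0,0]}
    - {"fingers":0,"slide":[0,0,-0.17],"twist":[0,0,0]}
    - {"fingers":0,"slide":[0,0,-0.17],"twist":[0,0,0]}

```text
t: 17.4
position: [0.5301, 0.2096, 0.1696]
orientation: [-1.994, -1.497, -0.886]
force: [0.4, 0.1, -2.3]
opening: 0.273
gripper_force: 59.6
```

```bash
python3 -c "
from h import *
s=now();ck2(.07,.2)
PL=np.array([.569,.3455,0]);d=turn(74,0)[:,0]
want(PL+d*.043+[0,0,.045],74,0,s);want(PL+d*.043+[0,0,.03],74,-8,s)"
```

```text
t 17.4 edge [0.5811 0.3841 0.1284] edge_tray [0.3717 0.0135 0.1284] yaw/pitch [73.83  5.97] F [ 0.4  0.1 -2.3] q [ 0.62  0.74 -0.95  2.11 -0.77  0.28  0.36] 0.2728925453160963
top cookie centre [0.5697 0.3471 0.1349] size [0.1107 0.1105 0.0338] zmed 0.1385 slopes deg [1.7 6. ]
slide [ 0.0016  0.0077 -0.0647] twist [-0.1009  0.0264  0.0029]
slide [ 0.0044  0.0174 -0.0557] twist [-0.2351  0.0651  0.003 ]
```

send_rows:
  targets:
    - {"fingers":0,"slide":[0.0005,0.002,0.0025],"twist":[-0.025,0.0066,0]}
    - {"fingers":0,"slide":[0.001,0.004,0.005],"twist":[-0.05,0.0132,0.001]}
    - {"fingers":0,"slide":[0.0013,0.006,0.007],"twist":[-0.075,0.0198,0.002]}
    - {"fingers":0,"slide":[0.0016,0.0075,0.009],"twist":[-0.1009,0.0264,0.003]}
    - {"fingers":0,"slide":[0.0016,0.0075,0.009],"twist":[-0.1009,0.0264,0.003]}

```text
t: 17.87
position: [0.5326, 0.2189, 0.1823]
orientation: [-2.065, -1.565, -0.798]
force: [0.5, 0.8, -1.3]
opening: 0.27
gripper_force: 59.6
```

```bash
python3 -c "
from h import *
s=now()
PL=np.array([.569,.3455,0]);d=turn(74,0)[:,0]
want(PL+d*.043+[0,0,.035],74,0,s)"
```

```text
t 17.87 edge [0.5815 0.3884 0.1223] edge_tray [0.376  0.0135 0.1223] yaw/pitch [ 7.419e+01 -4.000e-02] F [ 0.5  0.8 -1.3] q [ 0.45  0.61 -0.79  2.08 -0.73  0.35  0.22] 0.26967634906025156
slide [-0.0009 -0.0015 -0.0874] twist [ 0.0024  0.0057 -0.0034]
```

```bash
python3 -c "
from h import *
s=get_state()
PL=np.array([.569,.3455,0]);d=turn(74,0)[:,0]
want(PL+d*.043+[0,0,.08],74,-3,s);want(PL+d*.043+[0,0,.035],74,-5,s)"
```

```text
slide [ 0.      0.0017 -0.0333] twist [-0.0479  0.0201 -0.0035]
slide [ 0.0007  0.0041 -0.0723] twist [-0.0815  0.0296 -0.0036]
```

send_rows:
  targets:
    - {"fingers":0,"slide":[0,0,-0.004],"twist":[-0.01,0.004,0]}
    - {"fingers":0,"slide":[0,0.001,-0.012],"twist":[-0.02,0.008,-0.001]}
    - {"fingers":0,"slide":[0,0.001,-0.022],"twist":[-0.035,0.014,-0.002]}
    - {"fingers":0,"slide":[0,0.002,-0.033],"twist":[-0.048,0.02,-0.0035]}
    - {"fingers":0,"slide":[0,0.002,-0.044],"twist":[-0.055,0.022,-0.0035]}
    - {"fingers":0,"slide":[0,0.003,-0.054],"twist":[-0.065,0.025,-0.0035]}
    - {"fingers":0,"slide":[0.0005,0.0035,-0.062],"twist":[-0.072,0.027,-0.0035]}
    - {"fingers":0,"slide":[0.0005,0.004,-0.068],"twist":[-0.078,0.029,-0.0035]}
    - {"fingers":0,"slide":[0.0007,0.004,-0.072],"twist":[-0.0815,0.0296,-0.0036]}
    - {"fingers":0,"slide":[0.0007,0.004,-0.072],"twist":[-0.0815,0.0296,-0.0036]}
    - {"fingers":0,"slide":[0.0007,0.004,-0.072],"twist":[-0.0815,0.0296,-0.0036]}

```text
t: 18.78
position: [0.5328, 0.2219, 0.1083]
orientation: [-2.128, -1.598, -0.711]
force: [0.6, -0.9, -3.4]
opening: 0.274
gripper_force: 59.6
```

```bash
python3 -c "
from h import *
s=now();im=ck2(.03,.09)
cv2.imwrite('pics/e1.png',cv2.resize(im[130:330,90:390,::-1],None,fx=2,fy=2))
PL=np.array([.569,.3455,0]);d=turn(74,0)[:,0]
want(PL+d*.043+[0,0,.008],74,-10,s);want(PL+d*.043+[0,0,.008],74,-20,s);want(PL-d*.077+[0,0,.008],74,-20,s)"
```

```text
t 18.78 edge [0.5804 0.3858 0.0334] edge_tray [0.3733 0.0144 0.0334] yaw/pitch [73.91 -4.94] F [ 0.6 -0.9 -3.4] q [ 0.33  0.7  -0.7   2.08 -0.7   0.23  0.21] 0.27400493552739735
top cookie centre [0.5674 0.3482 0.0496] size [0.1064 0.1083 0.0231] zmed 0.0508 slopes deg [-0.8 -4.3]
slide [ 0.0025  0.008  -0.0107] twist [-0.0858  0.021   0.0021]
slide [0.0075 0.0254 0.0163] twist [-0.2535  0.0693  0.0024]
slide [-0.0256 -0.09    0.0163] twist [-0.2535  0.0693  0.0024]
```

View pics/e1.png

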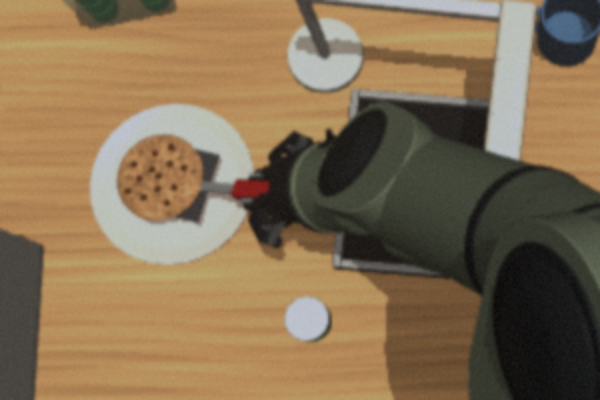

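send_rows:
  targets:
    - {"fingers":0,"slide":[0.0005,0.002,-0.005],"twist":[-0.02,0.005,0.001]}
    - {"fingers":0,"slide":[0.001,0.004,-0.008],"twist":[-0.04,0.01,0.002]}
    - {"fingers":0,"slide":[0.002,0.006,-0.01],"twist":[-0.065,0.015,0.002]}
    - {"fingers":0,"slide":[0.0025,0.008,-0.0107],"twist":[-0.0858,0.021,0.002]}
    - {"fingers":0,"slide":[0.003,0.01,-0.0075],"twist":[-0.107,0.027,0.002]}
    - {"fingers":0,"slide":[0.0037,0.0122,-0.004],"twist":[-0.128,0.033,0.002]}
    - {"fingers":0,"slide":[0.0043,0.0144,-0.0007],"twist":[-0.149,0.039,0.002]}
    - {"fingers":0,"slide":[0.005,0.0167,0.0027],"twist":[-0.17,0.045,0.002]}
    - {"fingers":0,"slide":[0.0056,0.0188,0.006],"twist":[-0.19,0.051,0.002]}
    - {"fingers":0,"slide":[0.0063,0.021,0.0094],"twist":[-0.211,0.057,0.002]}
    - {"fingers":0,"slide":[0.0069,0.0232,0.0128],"twist":[-0.232,0.063,0.002]}
    - {"fingers":0,"slide":[0.0075,0.0254,0.0163],"twist":[-0.2535,0.0693,0.0024]}

```text
t: 19.83
position: [0.5403, 0.2474, 0.1254]
orientation: [-2.298, -1.732, -0.447]
force: [-0.9, 0.7, -2.9]
opening: 0.272
gripper_force: 59.6
```

```bash
python3 -c "
from h import *
s=now();im=ck2(.012,.09)
PL=np.array([.569,.3455,0]);d=turn(74,0)[:,0]
want(PL+d*.040+[0,0,.007],74,-20,s);want(PL-d*.085+[0,0,.007],74,-20,s)"
```

```text
t 19.83 edge [0.5809 0.3869 0.0087] edge_tray [0.3744 0.014  0.0087] yaw/pitch [ 73.99 -20.03] F [-0.9  0.7 -2.9] q [-0.23  0.55 -0.17  1.97 -0.51  0.44 -0.2 ] 0.2719306985523081
top cookie centre [0.5701 0.358  0.0343] size [0.1074 0.102  0.0433] zmed 0.0358 slopes deg [ -5.  -18.6]
slide [-0.0008 -0.003  -0.0017] twist [0.0007 0.0002 0.    ]
slide [-0.0353 -0.1232 -0.0017] twist [0.0007 0.0002 0.    ]
```

send_rows:
  targets:
    - {"fingers":0,"slide":[-0.001,-0.004,-0.001],"twist":[0,0,0]}
    - {"fingers":0,"slide":[-0.003,-0.01,-0.0015],"twist":[0,0,0]}
    - {"fingers":0,"slide":[-0.005,-0.017,-0.0015],"twist":[0,0,0]}
    - {"fingers":0,"slide":[-0.007,-0.024,-0.0015],"twist":[0,0,0]}
    - {"fingers":0,"slide":[-0.009,-0.031,-0.0015],"twist":[0,0,0]}
    - {"fingers":0,"slide":[-0.011,-0.038,-0.0015],"twist":[0,0,0]}
    - {"fingers":0,"slide":[-0.013,-0.045,-0.0015],"twist":[0,0,0]}
    - {"fingers":0,"slide":[-0.015,-0.052,-0.0015],"twist":[0,0,0]}
    - {"fingers":0,"slide":[-0.017,-0.059,-0.0015],"twist":[0,0,0]}
    - {"fingers":0,"slide":[-0.019,-0.066,-0.0015],"twist":[0,0,0]}

```text
t: 20.72
position: [0.521, 0.1804, 0.1231]
orientation: [-2.298, -1.731, -0.447]
force: [-0.2, 0.1, -1.2]
opening: 0.273
gripper_force: 59.8
```

```bash
python3 -c "
from h import *
s=now();im=ck2(.012,.09)"
```

```text
t 20.72 edge [0.5616 0.32   0.0064] edge_tray [0.3059 0.0262 0.0064] yaw/pitch [ 73.99 -20.01] F [-0.2  0.1 -1.2] q [-0.08  0.52 -0.22  2.05 -0.53  0.44 -0.07] 0.2730940664383897
top cookie centre [0.5703 0.3581 0.0216] size [0.1066 0.1081 0.019 ] zmed 0.0209 slopes deg [-0.2 -2.4]
```

send_rows:
  targets:
    - {"fingers":0,"slide":[-0.0015,-0.005,0],"twist":[0,0,0]}
    - {"fingers":0,"slide":[-0.0035,-0.012,0],"twist":[0,0,0]}
    - {"fingers":0,"slide":[-0.006,-0.02,0],"twist":[0,0,0]}
    - {"fingers":0,"slide":[-0.0085,-0.029,0],"twist":[0,0,0]}
    - {"fingers":0,"slide":[-0.0105,-0.036,0.001],"twist":[0,0,0]}
    - {"fingers":0,"slide":[-0.012,-0.042,0.007],"twist":[0,0,0]}
    - {"fingers":0,"slide":[-0.014,-0.049,0.02],"twist":[0,0,0]}
    - {"fingers":0,"slide":[-0.014,-0.049,0.04],"twist":[0,0,0]}
    - {"fingers":0,"slide":[-0.014,-0.049,0.07],"twist":[0,0,0]}
    - {"fingers":0,"slide":[-0.014,-0.049,0.1],"twist":[0,0,0]}
    - {"fingers":0,"slide":[-0.014,-0.049,0.13],"twist":[0,0,0]}
    - {"fingers":0,"slide":[-0.014,-0.049,0.15],"twist":[0,0,0]}

```text
t: 21.77
position: [0.5074, 0.1317, 0.2763]
orientation: [-2.299, -1.732, -0.45]
force: [0.7, 0.1, -1.4]
opening: 0.272
gripper_force: 59.7
```

```bash
python3 -c "
from h import *
s=now();im=ck2(.012,.09)
P=cloud('top',shot('top')[1])
cv2.imwrite('pics/f1.png',cv2.resize(im[130:330,90:390,::-1],None,fx=2,fy=2))
MC=np.array([.556,-.3235,0])
want(tray(-.05,0,.31),80,5,s);want(tray(-.28,.0,.31),80,5,s)"
```

```text
t 21.77 edge [0.5483 0.2712 0.1597] edge_tray [0.256  0.0345 0.1597] yaw/pitch [ 73.93 -19.98] F [ 0.7  0.1 -1.4] q [-0.03  0.26 -0.15  1.96 -0.43  0.8  -0.17] 0.27192731226358896
top cookie centre [0.5699 0.3609 0.0195] size [0.1087 0.1027 0.0149] zmed 0.0187 slopes deg [ 0.3 -0.2]
slide [ 0.0118 -0.3466  0.078 ] twist [ 0.4256 -0.0959  0.104 ]
slide [-0.0119 -0.5754  0.078 ] twist [ 0.4256 -0.0959  0.104 ]
```

View pics/f1.png

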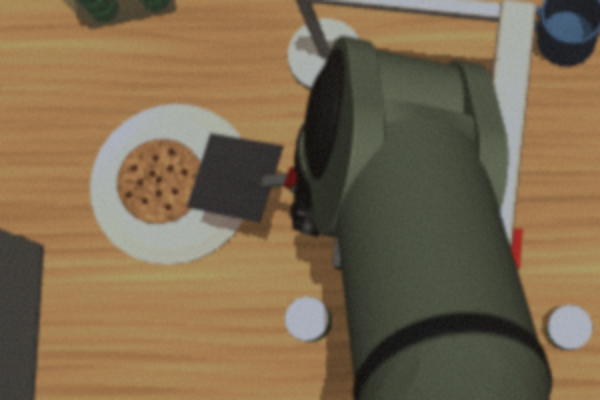

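send_rows:
  targets:
    - {"fingers":0,"slide":[0,-0.005,0.02],"twist":[0.03,-0.007,0.007]}
    - {"fingers":0,"slide":[0.001,-0.015,0.045],"twist":[0.09,-0.02,0.02]}
    - {"fingers":0,"slide":[0.002,-0.025,0.065],"twist":[0.16,-0.036,0.04]}
    - {"fingers":0,"slide":[0.004,-0.035,0.08],"twist":[0.23,-0.052,0.055]}
    - {"fingers":0,"slide":[0.006,-0.045,0.085],"twist":[0.3,-0.068,0.073]}
    - {"fingers":0,"slide":[0.008,-0.06,0.088],"twist":[0.37,-0.083,0.09]}
    - {"fingers":0,"slide":[0.01,-0.085,0.088],"twist":[0.4256,-0.0959,0.104]}
    - {"fingers":0,"slide":[0.011,-0.115,0.088],"twist":[0.4256,-0.0959,0.104]}
    - {"fingers":0,"slide":[0.012,-0.145,0.088],"twist":[0.4256,-0.0959,0.104]}
    - {"fingers":0,"slide":[0.012,-0.175,0.088],"twist":[0.4256,-0.0959,0.104]}
    - {"fingers":0,"slide":[0.012,-0.2,0.088],"twist":[0.4256,-0.0959,0.104]}
    - {"fingers":0,"slide":[0.012,-0.21,0.088],"twist":[0.4256,-0.0959,0.104]}

```text
t: 22.87
position: [0.5189, -0.0817, 0.3598]
orientation: [-1.91, -1.596, -0.826]
force: [0.7, 0.1, -2.7]
opening: 0.271
gripper_force: 59.8
```

```bash
python3 -c "
from h import *
s=now()
want(tray(-.25,.0,.31),80,5,s)
e=np.array([.5708,-.3308,0])+turn(68,0)[:,0]*.05
want(e+[0,0,.12],68,0,s)"
```

```text
t 22.87 edge [0.5512 0.0963 0.3152] edge_tray [0.0824 0.0137 0.3152] yaw/pitch [79.83  4.91] F [ 0.7  0.1 -2.7] q [ 0.53  0.41 -0.06  1.71 -0.77  1.39  0.58] 0.2708988814927499
slide [-0.0202 -0.3321 -0.0055] twist [ 0.001  -0.0035  0.0026]
slide [ 0.004  -0.3662 -0.1799] twist [-0.0834  0.0206 -0.2065]
```

send_rows:
  targets:
    - {"fingers":0,"slide":[0,-0.015,0],"twist":[0,0,0]}
    - {"fingers":0,"slide":[-0.002,-0.045,0],"twist":[0,0,0]}
    - {"fingers":0,"slide":[-0.004,-0.08,0],"twist":[0,0,0]}
    - {"fingers":0,"slide":[-0.006,-0.115,0],"twist":[0,0,0]}
    - {"fingers":0,"slide":[-0.008,-0.15,0],"twist":[0,0,0]}
    - {"fingers":0,"slide":[-0.01,-0.185,0],"twist":[0,0,0]}
    - {"fingers":0,"slide":[-0.01,-0.22,0],"twist":[0,0,0]}
    - {"fingers":0,"slide":[-0.01,-0.255,0],"twist":[0,0,0]}
    - {"fingers":0,"slide":[-0.01,-0.29,0],"twist":[0,0,0]}
    - {"fingers":0,"slide":[-0.01,-0.32,0],"twist":[0,0,0]}
    - {"fingers":0,"slide":[-0.01,-0.34,0],"twist":[0,0,0]}
    - {"fingers":0,"slide":[-0.01,-0.345,0],"twist":[0,0,0]}

```text
t: 23.87
position: [0.5084, -0.4257, 0.3591]
orientation: [-1.907, -1.596, -0.826]
force: [1.0, 0.3, -1.5]
opening: 0.27
gripper_force: 59.9
```

```bash
python3 -c "
from h import *
s=now()
e=np.array([.5708,-.3308,0])+turn(68,0)[:,0]*.05
want(e+[0,0,.12],68,0,s);want(e+[0,0,.02],68,0,s)"
```

```text
t 23.87 edge [ 0.5403 -0.2475  0.3148] edge_tray [-0.2608 -0.0109  0.3148] yaw/pitch [79.93  4.99] F [ 1.   0.3 -1.5] q [ 0.87  0.85  0.02  0.94 -0.64  1.9   0.68] 0.2697931299927798
slide [ 0.0145 -0.0222 -0.1792] twist [-0.085   0.0203 -0.2082]
slide [ 0.0145 -0.0222 -0.2792] twist [-0.085   0.0203 -0.2082]
```

send_rows:
  targets:
    - {"fingers":0,"slide":[0,0,-0.02],"twist":[0,0,0]}
    - {"fingers":0,"slide":[0.002,-0.003,-0.05],"twist":[-0.01,0.002,-0.02]}
    - {"fingers":0,"slide":[0.004,-0.006,-0.08],"twist":[-0.02,0.005,-0.05]}
    - {"fingers":0,"slide":[0.006,-0.01,-0.11],"twist":[-0.035,0.008,-0.09]}
    - {"fingers":0,"slide":[0.008,-0.014,-0.14],"twist":[-0.05,0.012,-0.13]}
    - {"fingers":0,"slide":[0.01,-0.018,-0.17],"twist":[-0.065,0.016,-0.165]}
    - {"fingers":0,"slide":[0.0125,-0.02,-0.2],"twist":[-0.075,0.018,-0.19]}
    - {"fingers":0,"slide":[0.0145,-0.022,-0.228],"twist":[-0.085,0.0203,-0.2082]}
    - {"fingers":0,"slide":[0.0145,-0.022,-0.252],"twist":[-0.085,0.0203,-0.2082]}
    - {"fingers":0,"slide":[0.0145,-0.022,-0.268],"twist":[-0.085,0.0203,-0.2082]}
    - {"fingers":0,"slide":[0.0145,-0.022,-0.276],"twist":[-0.085,0.0203,-0.2082]}
    - {"fingers":0,"slide":[0.0145,-0.022,-0.279],"twist":[-0.085,0.0203,-0.2082]}

```text
t: 24.87
position: [0.5236, -0.4442, 0.081]
orientation: [-2.16, -1.462, -0.831]
force: [-0.3, -0.7, -2.1]
opening: 0.273
gripper_force: 59.9
```

```bash
python3 -c "
from h import *
s=now()
e=np.array([.5708,-.3308,0])+turn(68,0)[:,0]*.05
want(e+[0,0,.006],68,0,s)
blade('top',-.42,-.25,.008,.06);blade('scene',-.42,-.25,.008,.06)"
```

```text
t 24.87 edge [ 0.5898 -0.2805  0.0213] edge_tray [-0.2885 -0.0635  0.0213] yaw/pitch [6.817e+01 5.000e-02] F [-0.3 -0.7 -2.1] q [ 0.87  1.04  0.04  1.22 -0.67  1.37  0.83] 0.2727089693420554
slide [-0.0007 -0.0037 -0.0151] twist [-0.0006  0.0009 -0.003 ]
top 1232 plane in believed turner frame: slope x,y deg [-0.65  0.07] z mm 0.45 x range [-0.0785  0.0498] y [-0.0444  0.0004  0.0428] res 0.0027261196130502112
scene 1747 plane in believed turner frame: slope x,y deg [-0.37  0.14] z mm 0.44 x range [-0.0607  0.0488] y [-0.043  -0.0022  0.0443] res 0.002143244944421376
```

send_rows:
  targets:
    - {"fingers":0,"slide":[0,-0.001,-0.005],"twist":[0,0,0]}
    - {"fingers":0,"slide":[0,-0.002,-0.01],"twist":[0,0,0]}
    - {"fingers":0,"slide":[0,-0.0035,-0.014],"twist":[0,0,0]}
    - {"fingers":0,"slide":[0,-0.0035,-0.0155],"twist":[0,0,0]}
    - {"fingers":0,"slide":[0,-0.0035,-0.0165],"twist":[0,0,0]}
    - {"fingers":0,"slide":[0,-0.0035,-0.0165],"twist":[0,0,0]}

```text
t: 25.47
position: [0.5237, -0.4483, 0.0654]
orientation: [-2.161, -1.463, -0.831]
force: [-0.5, 0.2, -2.1]
opening: 0.274
gripper_force: 59.9
```

send_rows:
  targets:
    - {"fingers":0,"slide":[0,0,-0.0005],"twist":[0,0,0]}
    - {"fingers":0,"slide":[0,0,-0.001],"twist":[0,0,0]}
    - {"fingers":0,"slide":[0,0,-0.001],"twist":[0,0,0]}

```text
t: 25.72
position: [0.5238, -0.4483, 0.0647]
orientation: [-2.161, -1.463, -0.832]
force: [-0.8, -0.1, -1.1]
opening: 0.272
gripper_force: 59.8
```

send_rows:
  targets:
    - {"fingers":0,"slide":[0,0,-0.0005],"twist":[0,0,0]}
    - {"fingers":0,"slide":[0,0,-0.001],"twist":[0,0,0]}
    - {"fingers":0,"slide":[0,0,-0.001],"twist":[0,0,0]}

```text
t: 25.97
position: [0.5239, -0.4483, 0.064]
orientation: [-2.161, -1.463, -0.832]
force: [-0.3, -0.9, 4.1]
opening: 0.27
gripper_force: 60.6
```

send_rows:
  targets:
    - {"fingers":0,"slide":[0,0,-0.0004],"twist":[0,0,0]}
    - {"fingers":0,"slide":[0,0,-0.0006],"twist":[0,0,0]}
    - {"fingers":0,"slide":[0,0,-0.0006],"twist":[0,0,0]}

```text
t: 26.22
position: [0.5239, -0.4485, 0.0635]
orientation: [-2.161, -1.463, -0.832]
force: [-1.2, -1.2, 6.2]
opening: 0.274
gripper_force: 60.7
```

send_rows:
  targets:
    - {"fingers":0.5,"slide":[0,0,0],"twist":[0,0,0]}
    - {"fingers":1,"slide":[0,0,0],"twist":[0,0,0]}
    - {"fingers":1,"slide":[0,0,0],"twist":[0,0,0]}
    - {"fingers":1,"slide":[0,0,0],"twist":[0,0,0]}
    - {"fingers":1,"slide":[0,0,0],"twist":[0,0,0]}
    - {"fingers":1,"slide":[0,0,0.01],"twist":[0,0,0]}
    - {"fingers":1,"slide":[0,0,0.03],"twist":[0,0,0]}
    - {"fingers":1,"slide":[0,0,0.06],"twist":[0,0,0]}
    - {"fingers":1,"slide":[0,0,0.09],"twist":[0,0,0]}
    - {"fingers":1,"slide":[0,0,0.12],"twist":[0,0,0]}
    - {"fingers":1,"slide":[0,0,0.15],"twist":[0,0,0]}
    - {"fingers":1,"slide":[0,0,0.15],"twist":[0,0,0]}

```text
t: 27.22
position: [0.5249, -0.4498, 0.2201]
orientation: [-2.165, -1.47, -0.835]
force: [0.1, -0.1, 0.9]
opening: 1.005
gripper_force: 0.0
```

```bash
python3 -c "
from h import *
s=get_state();print(s['t'],s['force'],s['opening'])
im=ck2(.012,.09);ck2(.012,.09,'scene')
a,d=shot('scene');cv2.imwrite('pics/g1.png',a[...,::-1])
P=cloud('top',shot('top')[1]);X,Y,Z=P[...,0],P[...,1],P[...,2]
m=(X>.42)&(X<.72)&(Y>.2)&(Y<.5)&(Z>.009)&(Z<.03);print('plate',(P[m].min(0)+P[m].max(0))/2)
hs=cv2.cvtColor(im,cv2.COLOR_RGB2HSV);m=(X>.48)&(X<.64)&(Y>-.4)&(Y<-.25)&(hs[...,1]<90)&(hs[...,2]<100)&(Z<.02)
print(cv2.minAreaRect((P[m][:,:2]*1000).astype(np.float32)),np.median(Z[m]))"
```

```text
27.2167 [ 0.06538929 -0.13158057  0.92865663] 1.005352481109345
top cookie centre [0.5702 0.3594 0.02  ] size [0.1087 0.1082 0.016 ] zmed 0.0187 slopes deg [0.  0.1]
scene cookie centre [0.5694 0.3561 0.0201] size [0.1087 0.1101 0.0161] zmed 0.0201 slopes deg [-0.4  0.6]
plate [0.56879311 0.34437289 0.01831214]
((546.9517822265625, -333.7230224609375), (122.86004638671875, 137.50982666015625), 68.29009246826172) 0.005885048672128681
```

View pics/g1.png

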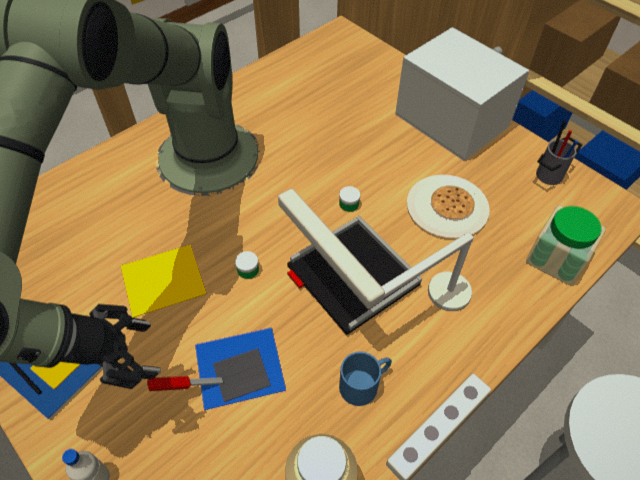

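The picture shows the cookie flat on the plate at (453, 202) and the turner flat on the blue mat at (240, 375). The hand is clear, and the lamp, tins and mug are where they were, so I'm handing in.

```bash
python3 -c "
from rig import *
print(sign_off())"
```

```text
the job is handed in; nothing more can be done
None
```

The cookie lies flat, chips up, about 14 mm off the plate's centre, the turner is back flat on the blue mat, and I saw no sign of the lamp being bumped; the job is handed in at about 27 s, but no verdict came back.

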